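Check two part cases, then set the height stop on the taller heat sink

TASK

Lift the lids of both grey cases and leave them standing open, then take the taller of the two finned heat sinks and set it squarely on the rubber pad of the height stand, its end under the stop rod, leaving the lower one in its case. Lower the stop rod until it touches the heat sink, then press the clamp lever fully down to lock it. Do not knock the mug or the tin aside.

Things in the scene. Friction and masses are not known exactly. Their poses are not given: they have to be found in the camera images.
- case_a: One of two identical closed grey plastic cases, fixed to the table, outside 140 (its x) x 200 (its y) x 60 mm high, walls and floor 5 mm. Origin under its centre; z up. The lid's hinge runs along the +x rim, the lid's handle is near the -x rim
- lid_a (a joint): Hinge of the 6 mm thick lid (140 x 200 mm) on case_a, rad: 0 shut, 1.57 upright, stop at 1.8. Stiff: it stays wherever it is left (short of upright it overhangs the case and is in the way of a gripper reaching in); takes about 2 N at the handle
- lid_a_handle (a point): Middle of the steel bar handle on lid_a: a round bar 11 mm thick, 100 mm long, parallel to the hinge, 35 mm above the lid's top, 125 mm from the hinge line, 15 mm from the free edge of the lid; it moves with the lid (closed: axes as case_a) and can turn between gripping fingers
- lid_a_hinge (a point): Middle of the hinge line of lid_a, 60 mm above the table, at the underside of the lid. The lid turns about this frame's y axis (parallel to case_a's y); opening carries the handle up and then over towards case_a's +x
- sink_a_center (a point): Centre (half-way up) of the taller aluminium finned heat sink: 160 x 40 x 48 mm (x long, y across the fins, z up), 0.35 kg or so, starting inside case_a on its floor, long side parallel to the hinge
- case_b: One of two identical closed grey plastic cases, fixed to the table, outside 140 (its x) x 200 (its y) x 60 mm high, walls and floor 5 mm. Origin under its centre; z up. The lid's hinge runs along the +x rim, the lid's handle is near the -x rim
- lid_b (a joint): Hinge of the 6 mm thick lid (140 x 200 mm) on case_b, rad: 0 shut, 1.57 upright, stop at 1.8. Stiff: it stays wherever it is left (short of upright it overhangs the case and is in the way of a gripper reaching in); takes about 2 N at the handle
- lid_b_handle (a point): Middle of the steel bar handle on lid_b: a round bar 11 mm thick, 100 mm long, parallel to the hinge, 35 mm above the lid's top, 125 mm from the hinge line, 15 mm from the free edge of the lid; it moves with the lid (closed: axes as case_b) and can turn between gripping fingers
- lid_b_hinge (a point): Middle of the hinge line of lid_b, 60 mm above the table, at the underside of the lid. The lid turns about this frame's y axis (parallel to case_b's y); opening carries the handle up and then over towards case_b's +x
- sink_b_center (a point): Centre (half-way up) of the lower aluminium finned heat sink: 160 x 40 x 26 mm (x long, y across the fins, z up), 0.2 kg or so, starting inside case_b on its floor, long side parallel to the hinge
- sink_a_top (a point): Middle of the top of the taller heat sink, 24 mm above its centre
- stand: Height stand, fixed: grey base plate 220 (x) x 130 (y) mm, 11 mm high, with a column (about 36 x 44 mm at most, 180 mm high) at its far end, x = +90 mm, which carries an arm towards -x, 26 mm wide, from x = +28 to the column, 143 to 167 mm above the table. Origin under the centre of the base, x towards the column, z up
- pad (a point): Middle of the top of the black rubber pad (164 x 48 mm, long side along the stand's x, 12 mm above the table); the centre of the heat sink belongs over it, long side along the stand's x (either way round). Same axes as the stand. The pad's far end lies under the arm and rod, so the part is brought in low from the -x side, held no nearer the column than its middle
- stop_rod (a joint): Travel of the stop rod, m: 0 raised (tip 115 mm above the table), grows as it goes down, stop at 0.062. Vertical steel rod sliding in the arm with 3 N friction (stays where left)
- rod_tip (a point): Centre of the underside of the stop rod's 18 mm foot, 65 mm from the pad's middle towards the column, on the pad's centre line
- rod_top (a point): Middle of the top of the black push knob (30 mm across, 12 mm high) on the stop rod, 140 mm above rod_tip
- clamp (a joint): Clamp lever, rad: 0 raised (34 degrees above level), 0.6 fully down (level) and locked. Stiff (0.15 N m), stays where left
- clamp_pivot (a point): Pivot of the clamp lever, 158 mm above the table, on the arm's +y side, 36 mm to the stand's +y of the rod; the lever swings in the vertical plane through the rod, parallel to the stand's y. Frame x, when raised, is along the stand's x
- clamp_end (a point): End of the clamp lever's straight round bar (12 mm thick, then a black 18 mm thick grip from 40 to 80 mm from the pivot), on its axis, 80 mm from the pivot; the lever points to the stand's +y, upwards when raised, and is pressed down from above
- tip_tin: Bystander: dark steel tip-cleaner tin, 68 mm across, 42 mm high; origin under its centre
- mug: Bystander: white mug, 76 mm across, 90 mm high, with a handle; origin under its centre

How it is judged (in metres and radians):
On the way, in this order (a step that is already met when the one before it is completed fails the run):
1. both lids stand open at once (value of joint each of lid_a, lid_b above 1.1 rad), for 0.2 s.
2. the taller heat sink stands on the rubber pad, released (x of sink_a_center in the frame of pad between -0.014 and 0.014 m and y of sink_a_center in the frame of pad between -0.01 and 0.01 m and z of sink_a_center in the frame of pad between 0.02 and 0.028 m and angle between the x axis of sink_a_center and the x axis of stand, either way round below 0.15 rad and angle between sink_a_center's own z axis and vertical below 0.08 rad and contact force between the fingers and sink_a below 0.3 N), for 0.2 s.
3. the stop rod touches the heat sink (x of sink_a_center in the frame of pad between -0.014 and 0.014 m and y of sink_a_center in the frame of pad between -0.01 and 0.01 m and z of sink_a_center in the frame of pad between 0.02 and 0.028 m and angle between the x axis of sink_a_center and the x axis of stand, either way round below 0.15 rad and angle between sink_a_center's own z axis and vertical below 0.08 rad and z of rod_tip in the frame of sink_a_top below 0.002 m), for 0.2 s.
4. the clamp lever is pressed down (value of joint clamp above 0.45 rad and z of rod_tip in the frame of sink_a_top below 0.002 m), for 0.2 s.
At the end, for the whole second after the job is handed in: Both lids over 1.1 rad; taller heat sink at rest, flat on the pad, centre within 14 mm lengthwise and 10 mm crosswise of the pad's middle, within 0.15 rad of the stand's x; rod foot within 2 mm of its top; clamp over 0.45 rad; lower heat sink flat on the floor of its own case (all of step 1 and all of step 4 and x of sink_a_center in the frame of pad between -0.014 and 0.014 m and y of sink_a_center in the frame of pad between -0.01 and 0.01 m and z of sink_a_center in the frame of pad between 0.02 and 0.028 m and angle between the x axis of sink_a_center and the x axis of stand, either way round below 0.15 rad and angle between sink_a_center's own z axis and vertical below 0.08 rad and linear speed of sink_a below 0.02 m/s and z of sink_b_center in the frame of case_b below 0.03 m and horizontal distance between sink_b_center and case_b below 0.04 m); the robot touches nothing.
It fails at once if the tip tin is knocked away (over 40 mm) or over (distance of tip_tin from where it was at the start of the episode above 0.04 m or angle between tip_tin's own z axis and vertical above 0.5 rad).
It fails at once if the mug is knocked away (over 40 mm) or over (distance of mug from where it was at the start of the episode above 0.04 m or angle between mug's own z axis and vertical above 0.5 rad).
It also fails if it takes over 72 s, if anything falls off the work surface, if the arm or the gripper's body presses on something with over 40 N, if the wrist force passes 120 N, or if a joint passes its speed limit or range.

ROBOT

A 7-joint arm with a two-finger parallel gripper is mounted at the origin on the work surface. World frame = base frame: x ahead of the robot, y to its left, z up, the work surface at z = 0. Lengths are in mm, angles in rad, forces in N, time in s.
With the tool pointing down it reaches from about 400 to 925 mm from the base axis. Payload 5.6 kg.
Tool frame: the origin (TCP) lies on the centre line of the jaws, within the pads' length; the fingertips stand 25 mm ahead of it and the grasp point (between the pads) lies 6 mm ahead of it (r.tips_ahead is the distance from the TCP to the fingertips, in mm); z points along the fingers, y is the direction in which the jaws open and shut (so a half turn about z gives the same grasp; the last joint's range is limited). The gripper opens to 85 mm and grips with 20 to 120 N. Pads are 22 mm wide; open, the fingers measure 114 mm over their backs; the gripper's body (76 mm by 85 mm) begins 54 mm behind the grasp point. The pads swing forward as they close: fully open they stand 13 mm farther back than shut.
Start: joints at [1.059, 0.468, -0.012, 1.603, 0.006, 1.071, -0.056], TCP at [293.643, -579.897, 256.29] pointing down, gripper open.
Joint ranges: [-2.53, 2.53], [-0.31, 2.02], [-1.57, 1.55], [0.28, 2.44], [-1.29, 4.43], [0.15, 1.84], [-2.92, 2.92]. Speed limits (rad/s): [2.57, 2.57, 3.14, 3.14, 3.14, 3.14, 3.14].

INTERFACE

Orientations are given as a unit quaternion [w, x, y, z].
In Python, from rig import r, grip, kinematics, imaging, hand_in gives the robot as it stands. Calls block until the motion is done:
- r.move_to(position, orientation): joint-space move of the TCP to a pose.
- r.move_l(position, rotation=None, speed=150, guard=None): straight line of the TCP; rotation=None keeps the orientation; speed is the mean speed in mm/s. With guard (N) it stops when the force on the tool has changed by that much, and returns True; else False.
- r.set_joints(angles): joint-space move.
- grip(opening): finger opening in mm; the grip force is fixed at half the most; returns when the fingers have stopped.
- r.dwell(seconds).
- kinematics.inverse_kinematics(position, orientation): joint angles nearest the present ones, or None.
- r.get_obs(): the state.
- imaging.get_image(name): name is "scene" or "top" or "wrist"; returns the picture (400x640x3 uint8, red, green, blue); there is no depth.
- imaging.get_calibration(name): a dict with "vertical_fov" (degrees; the focal length in pixels is half the picture's height over the tangent of half this angle, whatever the lens; pixels are square), "cx", "cy" (the principal point, pixels), "position" and "rotation" of the camera in the world; the wrist camera has in their place "T_tool_cam" (4x4, takes a point from camera to tool coordinates, whose origin is the TCP and whose axes are the flange's). Camera axes: x right, y down, z forward; pixel columns grow to the right and rows downward; lengths in mm; the calibration is good to about 2 mm. The wrist camera is an equidistant fisheye: a pixel r from the principal point sees the ray r / f radians off the axis. A picture is of the moment at which its call begins: read the wrist's pose just before it. get_calibration takes no time and is no camera call.
A pose or a line that the arm cannot do raises r.PlanningError and nothing moves.
- hand_in(): hands the job in, once; it reports no verdict.
The state is a dict: "clock": time; "qpos": joint angles; "qd": joint speeds; "tau": joint torques, N m; "position": TCP position; "tcp_rot": TCP orientation; "contact_force": force on the tool from outside, world axes, zero at the start; "torque": the same for the moment, N m; "opening": finger opening in mm.
Only numpy, scipy, OpenCV 4.12 (cv2) and the standard library are available. Lean on these libraries where they do the work, as an engineer would, in place of code of your own. Each camera call takes 0.05 s, during which the arm holds its last target. There are 200 camera calls.

## Working session

There is one attempt and no reset: what is moved stays moved. The work goes in short steps, each a Python script; the robot and the scene stay as the last script left them, time stands still between calls to the robot, and variables do not carry over. Pictures are saved under pics/ and viewed, about 8 in all and at most 12, crops included, and the job is handed in when it is done.

```bash
mkdir -p pics; ls; python3 - <<'E'
from rig import r, grip, kinematics, imaging, hand_in
import cv2
for n in("top","scene"):
    im=imaging.get_image(n); cv2.imwrite(f"pics/{n}0.png",im[:,:,::-1])
    print(n,imaging.get_calibration(n))
print(imaging.get_calibration("wrist")); o=r.get_obs(); print({k:o[k] for k in("clock","position","tcp_rot","opening")})
E
```

```text
pics
top {'vertical_fov': 42.5079231326565, 'cx': 322.3786127499482, 'cy': 191.806151105345, 'position': array([ 293.87821683,   12.22443671, 1641.70143362]), 'rotation': array([-0.04686778,  0.71451339, -0.69530614,  0.06183361])}
scene {'vertical_fov': 51.39420980223709, 'cx': 312.1451142000521, 'cy': 195.8334220447531, 'position': array([1254.96451108,  223.49206518,  746.25388431]), 'rotation': array([-0.25628738,  0.53163079,  0.72019362, -0.36470074])}
{'vertical_fov': 65.70646984690485, 'cx': 321.41944841909583, 'cy': 204.79472007862495, 'T_tool_cam': array([[ 3.05371319e-04, -9.60547727e-01, -2.78115032e-01,
         7.09448876e+01],
       [ 9.99999940e-01,  2.47097869e-04,  2.44582264e-04,
        -9.25494405e-01],
       [-1.66211306e-04, -2.78115090e-01,  9.60547744e-01,
        -1.18767764e+02],
       [ 0.00000000e+00,  0.00000000e+00,  0.00000000e+00,
         1.00000000e+00]])}
{'clock': 0.1, 'position': array([ 293.41649424, -579.4678007 ,  255.41789057]), 'tcp_rot': array([-7.83305650e-04,  9.72663975e-01,  2.32215693e-01, -2.23929234e-04]), 'opening': 85.49026077713043}
```

View pics/top0.png

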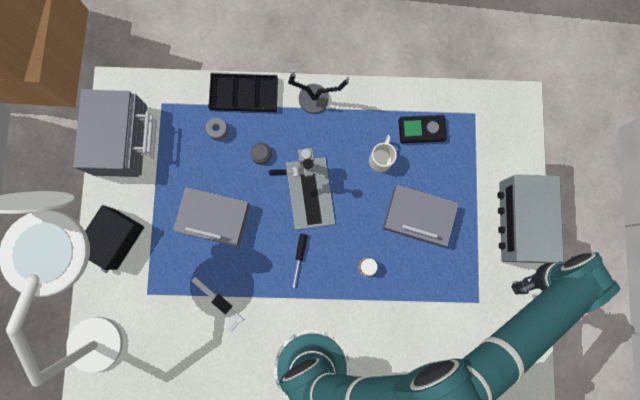

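View pics/scene0.png

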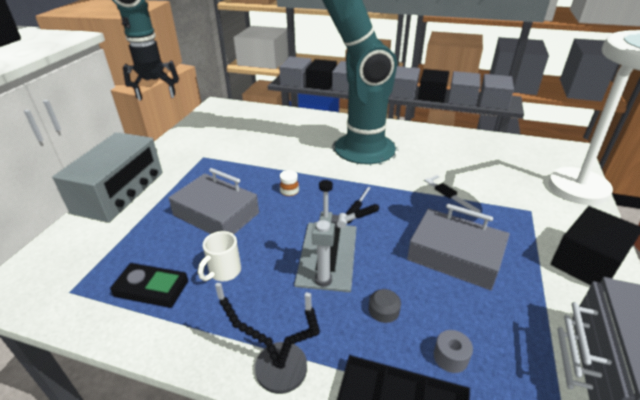

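Top view: the two cases sit at about (211,215) and (421,215) with handles on the robot side. The stand is at (311,195) with its column away from the robot and the lever pointing left. The tin is at (261,153) and the mug at (382,157). Next I segment these and cast rays.

```bash
cat > h.py <<'E'
from rig import r, grip, kinematics, imaging, hand_in
import numpy as np, cv2
from scipy.spatial.transform import Rotation as R
def qR(q): return R.from_quat(np.roll(q,-1))
def cam(name, obs=None):
    c=imaging.get_calibration(name); f=200/np.tan(np.radians(c["vertical_fov"]/2))
    if name=="wrist":
        M=qR(obs["tcp_rot"]).as_matrix(); T=np.array(c["T_tool_cam"])
        return f,c["cx"],c["cy"],obs["position"]+M@T[:3,3],M@T[:3,:3],True
    return f,c["cx"],c["cy"],np.array(c["position"]),qR(c["rotation"]).as_matrix(),False
def ray(C,p):
    f,cx,cy,o,M,fish=C; d=(np.asarray(p,float)-[cx,cy])/f
    if fish:
        t=np.linalg.norm(d)+1e-12; v=np.r_[d/t*np.sin(t),np.cos(t)]
    else: v=np.r_[d,1]
    return o,M@(v/np.linalg.norm(v))
def onz(C,p,z):
    o,d=ray(C,p); return o+d*(z-o[2])/d[2]
def proj(C,X):
    f,cx,cy,o,M,fish=C; v=M.T@(np.asarray(X,float)-o)
    if fish:
        h=np.hypot(v[0],v[1]); t=np.arctan2(h,v[2]); return np.array([cx,cy])+f*t*v[:2]/h
    return np.array([cx,cy])+f*v[:2]/v[2]
def tri(C1,p1,C2,p2):
    o1,d1=ray(C1,p1); o2,d2=ray(C2,p2)
    s=np.linalg.lstsq(np.c_[d1,-d2],o2-o1,rcond=None)[0]
    a,b=o1+d1*s[0],o2+d2*s[1]; return (a+b)/2,np.linalg.norm(a-b)
def down(h):  # tool pointing down, tool x at heading h (rad)
    return np.array([0,np.cos(h/2),np.sin(h/2),0])
def snap(name,fn=None):
    o=r.get_obs(); im=imaging.get_image(name)
    if fn: cv2.imwrite("pics/"+fn,im[:,:,::-1])
    return im,cam(name,o)
def rect(C,mask,z):
    k=cv2.findContours(mask,cv2.RETR_EXTERNAL,cv2.CHAIN_APPROX_NONE)[0]; k=max(k,key=cv2.contourArea)[:,0]
    P=np.array([onz(C,p,z)[:2] for p in k],np.float32)
    (c,s,a)=cv2.minAreaRect(P); return np.array(c),s,a,k
E
python3 - <<'E'
from h import *
im=cv2.imread("pics/top0.png")[:,:,::-1].copy(); C=cam("top")
hsv=cv2.cvtColor(im,cv2.COLOR_RGB2HSV)
for n,(x0,y0,x1,y1),z in(("left",(165,178,258,255),66),("right",(375,178,468,255),66),("stand",(280,150,342,235),11)):
    m=np.zeros(im.shape[:2],np.uint8); s=hsv[y0:y1,x0:x1]
    m[y0:y1,x0:x1]=((s[...,1]<90)&(s[...,2]>60))*255
    m=cv2.morphologyEx(m,cv2.MORPH_OPEN,np.ones((5,5)))
    c,sz,a,k=rect(C,m,z); print(n,c.round(1),np.round(sz,1),round(a,1))
    if n!="stand":
        b=np.zeros_like(m); b[y0:y1,x0:x1]=(s[...,1]<60)&(s[...,2]>175); ys,xs=np.nonzero(b)
        print(" bar px",len(xs),xs.min() if len(xs) else 0,xs.max() if len(xs) else 0,onz(C,(xs.mean(),ys.mean()),101).round(1))
    cv2.drawContours(im,[k.reshape(-1,1,2)],-1,(255,0,0),1)
print("tin",onz(C,(261,153),42),"mug",onz(C,(382,157),90))
cv2.imwrite("pics/seg.png",cv2.resize(im[140:260,160:480],None,fx=2.5,fy=2.5,interpolation=cv2.INTER_CUBIC)[:,:,::-1])
E
```

```text
left [453.4 319.5] [209.7 141.8] 78.0
 bar px 94 185 219 [401.4 337.3 101. ]
right [ 473.9 -323.2] [207.6 147.3] 74.6
 bar px 93 403 436 [ 423.6 -312.6  101. ]
stand [559.4  24.3] [255.6 133. ] 9.8
tin [661.54264058 179.60280162  42.        ] mug [ 649.37349814 -199.38285357   90.        ]
```

View pics/seg.png

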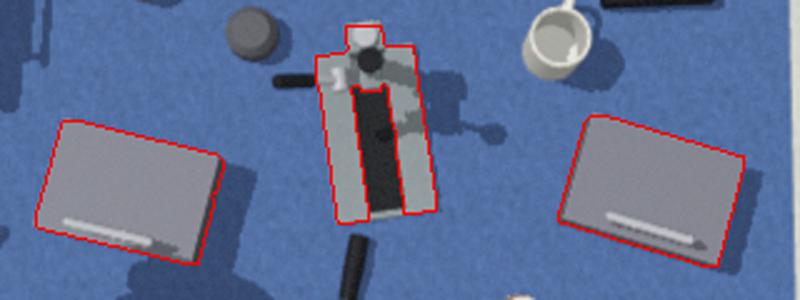

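The segmented outlines include a sliver of side wall on the cases. Corrected for that, lid centres and bars agree to about 2 mm: left case (455,324) heading -12°, right case (476,-328) heading -15.4°. I'll hover over the right bar and refine with the wrist camera.

```bash
python3 - <<'E'
from h import *
h=np.radians(-15.4+90)
r.move_to([423.6,-312.9,230],down(h))
im,C=snap("wrist","w1.png"); o=r.get_obs(); print(o["clock"],o["position"],o["qpos"].round(2))
u=np.array([np.cos(h),np.sin(h)])
for s in(-50,0,50): print(s,proj(C,np.r_[np.array([423.6,-312.9])+s*u,101]).round(1))
E
```

```text
1.2917 [ 422.94016563 -315.09448918  230.1008569 ] [ 0.81  0.31 -0.28  1.91  0.11  0.93  0.21]
-50 [321.9 256.3]
0 [321.8 201.9]
50 [321.6 141.5]
```

View pics/w1.png

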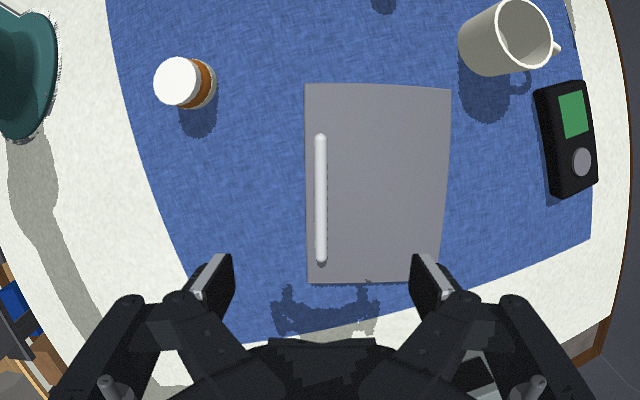

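Wrist view: the bar runs (320.5,134) to (321,264), within about 1 mm of the prediction and parallel. Opening this lid.

```bash
cat >> h.py <<'E'
def open_lid(bar,hc,end=1.62,n=9):
    """bar: xy of closed bar centre; hc: case heading (rad)"""
    u=np.array([np.cos(hc),np.sin(hc)]); q=down(hc+np.pi/2); hinge=np.asarray(bar)+125*u
    def pt(t,dz=0):
        a=np.arctan2(41,-125)-t; R0=np.hypot(41,125)
        return np.r_[hinge+R0*np.cos(a)*u,60+R0*np.sin(a)+6+dz]
    r.move_to(pt(0,50),q); grip(45); r.move_l(pt(0),q); grip(5)
    print("grip",r.get_obs()["opening"])
    for t in np.linspace(0,end,n)[1:]:
        r.move_l(pt(t),q,speed=200)
    o=r.get_obs(); print("F",o["contact_force"].round(1),o["opening"])
    grip(28); r.move_l(pt(end,70),q,speed=250); print("clock",r.get_obs()["clock"])
E
python3 - <<'E'
from h import *
open_lid([422.7,-312.7],np.radians(-15.4))
h=np.radians(-12+90); b=np.array([401.4,336.3])
r.move_to([*b,300],down(h))
im,C=snap("wrist"); im2,C2=snap("top"); print(r.get_obs()["clock"])
u=np.array([np.cos(h),np.sin(h)])
for s in(-50,0,50): print(s,proj(C,np.r_[b+s*u,101]).round(1))
cv2.imwrite("pics/w2.png",np.hstack([im[60:360,150:500],im2[100:250,350:525].repeat(2,0).repeat(2,1)])[:,:,::-1])
E
```

```text
grip 9.223605425007683
F [ 2.8 -3.2  3. ] 8.907454456921453
clock 6.0833
8.7333
-50 [320.9 230.2]
0 [320.8 185.6]
50 [320.7 137.9]
```

View pics/w2.png

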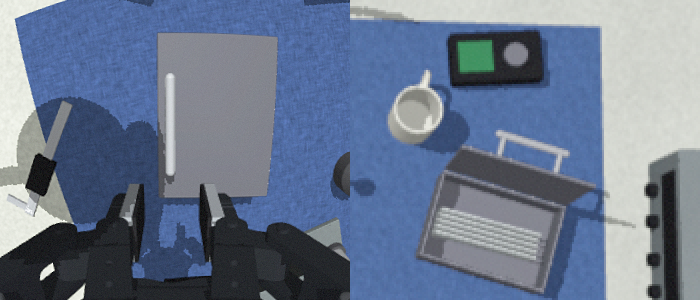

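The right lid stands open with its sink visible. The left bar matches the prediction: ends (320,135) and (320,235) against predicted ±50 mm points at 138 and 230. Opening the left lid, then hovering over both cases and the pad.

```bash
python3 - <<'E'
from h import *
import pickle
open_lid([401.0,336.4],np.radians(-12))
S={}
def at(n,p,h):
    r.move_to(p,down(np.radians(h))); S[n]=snap("wrist")
uL=np.radians(78)
at("left",[455-20*np.cos(uL),324-20*np.sin(uL),330],78)
p=np.array([530,19])-90*np.array([np.cos(np.radians(9.8)),np.sin(np.radians(9.8))])
at("pad",[*p,330],189.8)
uR=np.radians(74.6)
at("right",[476.4-20*np.cos(uR),-327.8-20*np.sin(uR),330],74.6)
S["top"]=snap("top"); S["scene"]=snap("scene")
pickle.dump(S,open("s.pkl","wb")); print(r.get_obs()["clock"],r.get_obs()["qpos"].round(2))
a=np.vstack([np.hstack([S["left"][0],S["right"][0]]),np.hstack([S["pad"][0],S["top"][0]])])
cv2.imwrite("pics/m3.png",cv2.resize(a,(800,500),interpolation=cv2.INTER_AREA)[:,:,::-1])
E
```

```text
grip 8.873990278124902
F [3.8 0.5 5.8] 8.814992761343227
clock 13.5917
17.9667 [ 1.21  0.43 -0.85  1.64  0.34  1.22  0.03]
```

View pics/m3.png

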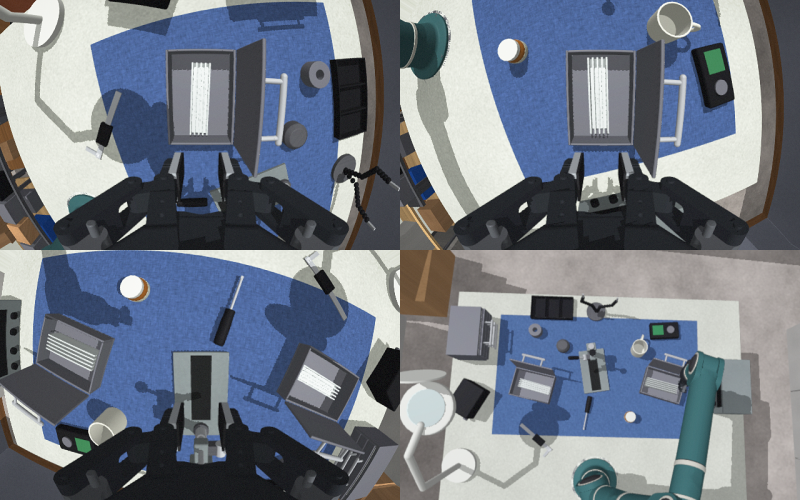

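Both lids are open and both sinks are visible: left at about (320,158) and right at about (316,157) in their wrist views. The pad is at about (323,218) in the pad view. Now measuring the sinks and pad.

```bash
cat > m.py <<'E'
from h import *
import pickle
S=pickle.load(open("s.pkl","rb"))
out=[]
for n in("left","right"):
    im,C=S[n]; g=im.min(2); m=np.zeros(g.shape,np.uint8); m[70:240,280:365]=(g[70:240,280:365]>165)*255
    m=cv2.morphologyEx(m,cv2.MORPH_CLOSE,np.ones((9,9))); m=cv2.morphologyEx(m,cv2.MORPH_OPEN,np.ones((5,5)))
    for z in(31,53):
        c,s,a,k=rect(C,m,z); print(n,z,c.round(1),np.round(s,1),round(a,1))
    v=im.copy(); cv2.drawContours(v,[k.reshape(-1,1,2)],-1,(255,0,0),1); out.append(v[50:250,240:400])
im,C=S["pad"]; v=im.copy(); g=im.max(2); m=np.zeros(g.shape,np.uint8); y0,y1,x0,x1=160,270,295,350
m[y0:y1,x0:x1]=(g[y0:y1,x0:x1]<75)*255; m=cv2.morphologyEx(m,cv2.MORPH_OPEN,np.ones((5,5)))
c,s,a,k=rect(C,m,12); print("pad",c.round(1),np.round(s,1),round(a,1)); cv2.drawContours(v,[k.reshape(-1,1,2)],-1,(255,0,0),1)
# base plate outline (bright grey-green) edges
out.append(v[150:350,240:400])
cv2.imwrite("pics/m4.png",cv2.resize(np.hstack(out),(800,333),interpolation=cv2.INTER_CUBIC)[:,:,::-1])
E
python3 m.py
```

```text
left 31 [450.9 318.8] [160.8  41.4] 75.6
left 53 [451.7 321.7] [152.3  39.2] 75.6
right 31 [ 471.3 -321.9] [169.5  43.5] 76.2
right 53 [ 472.3 -319.5] [160.6  41.2] 76.2
pad [521.9  18.2] [159.   46.6] 9.8
```

View pics/m4.png

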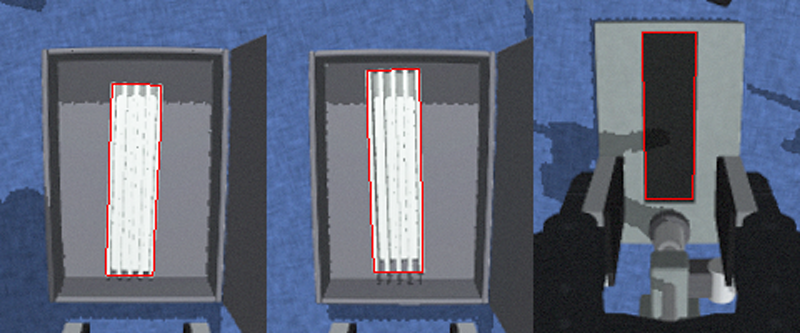

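The apparent lengths show the right sink is the taller one (160.6 mm at z=53) and the left the lower one (160.8 mm at z=31). The pad is at (522,18) heading 9.8°. Now pick and place.

```bash
python3 - <<'E'
from h import *
c=np.array([472.3,-319.5]); h=np.radians(76.2); g=c+33*np.array([np.cos(h),np.sin(h)]); q=down(h)
grip(62); r.move_to([*g,120],q); r.move_l([*g,38],q,speed=120); grip(30)
o=r.get_obs(); print("grip",o["opening"],o["clock"]); assert 35<o["opening"]<44
r.move_l([*g,240],q,speed=200); o=r.get_obs(); print(o["opening"],o["contact_force"].round(1),o["torque"].round(2))
P=np.array([521.9,18.2]); s=np.radians(9.8); u=np.array([np.cos(s),np.sin(s)]); q2=down(s+np.pi)
f=P-33*u
r.move_to([*(f-78*u),240],q2); r.move_l([*(f-78*u),75],q2,speed=200)
im,C=snap("scene","sc5.png"); print(r.get_obs()["opening"],r.get_obs()["clock"])
E
```

```text
grip 39.22396166961543 20.425
39.81577943195871 [-0.2  0.  -3.7] [ 0.14 -0.01 -0.06]
39.25620218608778 23.7833
```

View pics/sc5.png

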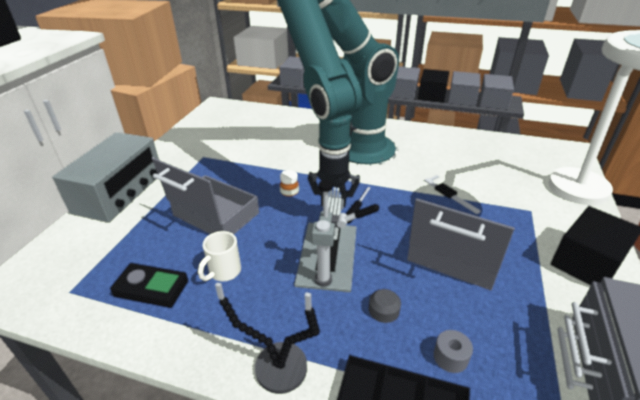

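Scene view: both lids are upright and the sink is held level in front of the stand at about (333,200). Mug and tin are untouched. Slide in and place.

```bash
python3 - <<'E'
from h import *
P=np.array([521.9,18.2]); s=np.radians(9.8); u=np.array([np.cos(s),np.sin(s)]); q2=down(s+np.pi); f=P-33*u
r.move_l([*f,75],q2,speed=120); print(r.get_obs()["contact_force"].round(1))
hit=r.move_l([*f,43],q2,speed=40,guard=8); o=r.get_obs(); print(hit,o["position"].round(1),o["contact_force"].round(1))
grip(60); r.dwell(0.3)
r.move_l([*f,140],q2,speed=120); r.move_l([*(P-90*u),330],q2,speed=250)
im,C=snap("wrist"); o=r.get_obs(); print(o["clock"])
v=im.copy()
n=np.array([-u[1],u[0]])
for a,b in((-80,-20),(-80,20),(0,20),(0,-20),(40,-20),(40,20)):
    p=proj(C,np.r_[P+a*u+b*n,60]); cv2.circle(v,tuple(np.round(p).astype(int)),1,(255,0,0),-1)
cv2.imwrite("pics/w6.png",cv2.resize(v[130:350,220:420],None,fx=2.7,fy=2.7,interpolation=cv2.INTER_CUBIC)[:,:,::-1])
g=im.min(2); m=np.zeros(g.shape,np.uint8); m[130:300,285:365]=(g[130:300,285:365]>165)*255
m=cv2.morphologyEx(m,cv2.MORPH_CLOSE,np.ones((9,9))); m=cv2.morphologyEx(m,cv2.MORPH_OPEN,np.ones((5,5)))
c,sz,a,k=rect(C,m,60); print("sink",c.round(1),np.round(sz,1),round(a,1))
E
```

```text
[-1.5  0.1 -4.8]
True [488.9  12.5  46. ] [-2.4  0.3  7. ]
27.8417
sink [493.1  14.6] [112.6  39.9] 9.0
```

View pics/w6.png

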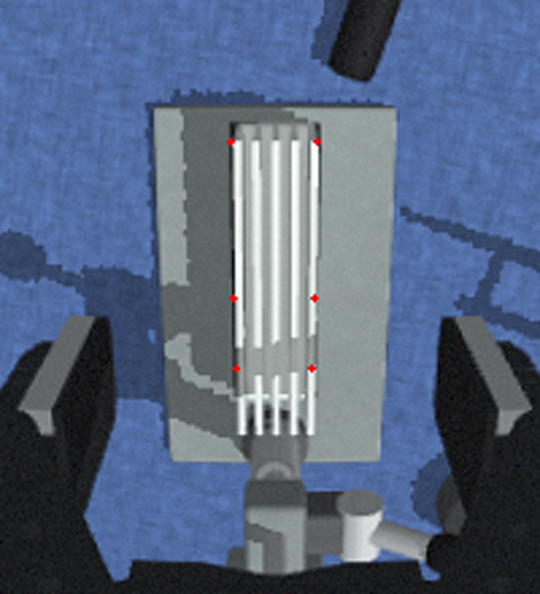

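The sink sits flat and centred on the pad. Its near-end top edge is at crop row 140 against 142 predicted, and sideways it is about 1 mm off. I'll cross-check the knob by triangulation, then lower the rod.

```bash
python3 - <<'E'
from h import *
P=np.array([521.9,18.2]); s=np.radians(9.8); u=np.array([np.cos(s),np.sin(s)]); n=np.array([-u[1],u[0]])
k=P+65*u
K,e=tri(cam("top"),(308,163.2),cam("scene"),(326,186)); print("tri knob",K.round(1),round(e,1),"expected",k.round(1))
assert np.linalg.norm(K[:2]-k)<9
q=down(s+np.pi/2)
grip(0); r.move_to([*k,330],q); t=r.tips_ahead; print("tips",t)
r.move_l([*k,258+t],q,speed=200); F0=r.get_obs()["contact_force"]
hit=r.move_l([*k,196+t],q,speed=50,guard=12); o=r.get_obs()
print(hit,"tip z",o["position"][2]-t,(o["contact_force"]-F0).round(1),o["clock"])
r.move_l([*k,250+t],q,speed=150)
im,C=snap("wrist"); im2,_=snap("scene")
cv2.imwrite("pics/w7.png",np.hstack([cv2.resize(im2[150:300,260:400],(560,600)),])[:,:,::-1])
E
```

```text
tri knob [588.9  29.3 247.4] 4.3 expected [586.   29.3]
tips 25.0
True tip z 200.1437207211282 [-2.3  0.4  5.3] 31.2417
```

View pics/w7.png

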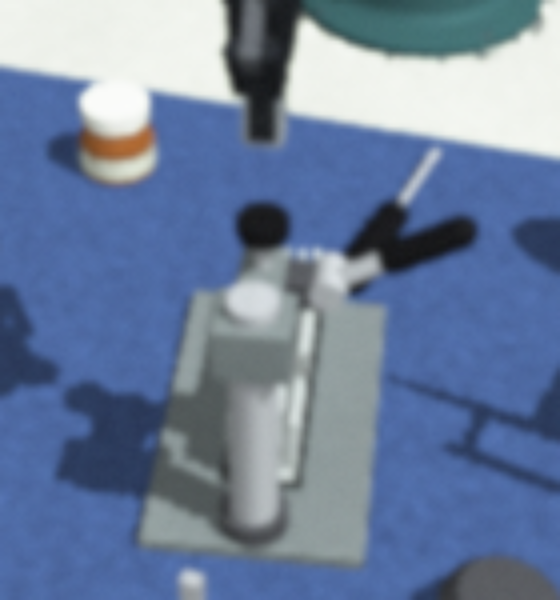

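The guard stopped the tip at z = 200.1 mm, which is 12+48+140, so the rod foot is on the sink; the picture shows the knob lowered and the lever still raised. Now the clamp.

```bash
python3 - <<'E'
from h import *
P=np.array([521.9,18.2]); s=np.radians(9.8); u=np.array([np.cos(s),np.sin(s)]); n=np.array([-u[1],u[0]])
c=P+65*u+(36+60)*n; q=down(s+np.pi/2); t=25
r.move_l([*c,250+t],q,speed=200); r.move_l([*c,222+t],q,speed=150)
hit=r.move_l([*c,163+t],q,speed=45,guard=16); o=r.get_obs()
print(hit,"tip z",o["position"][2]-t,o["contact_force"].round(1),o["clock"])
r.move_l([*c,260+t],q,speed=150)
r.move_l([*(P-90*u),330],q,speed=250); r.move_to([*(P-90*u),330],down(s+np.pi))
im,C=snap("wrist"); im2,_=snap("scene")
a=cv2.resize(im[130:350,220:420],(400,440)); b=cv2.resize(im2[150:315,250:400],(400,440))
cv2.imwrite("pics/w8.png",np.hstack([a,b])[:,:,::-1]); cv2.imwrite("pics/sc8.png",im2[:,:,::-1]); print(r.get_obs()["clock"])
E
```

```text
True tip z 166.71209516956088 [-2.5 -0.7  7.8] 33.9417
37.1
```

View pics/w8.png

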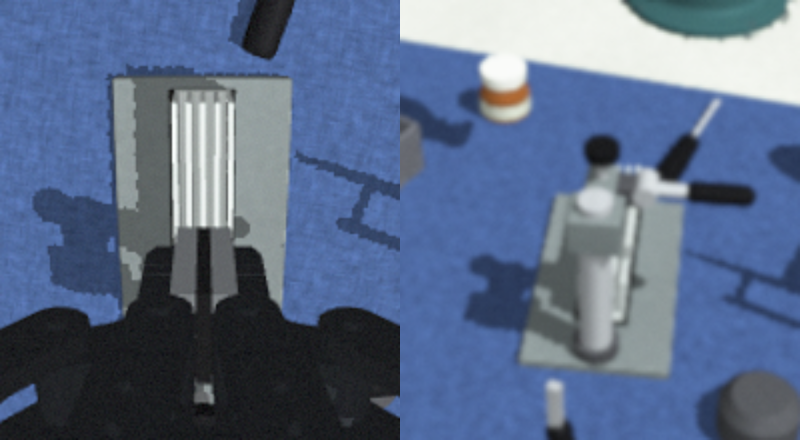

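View pics/sc8.png

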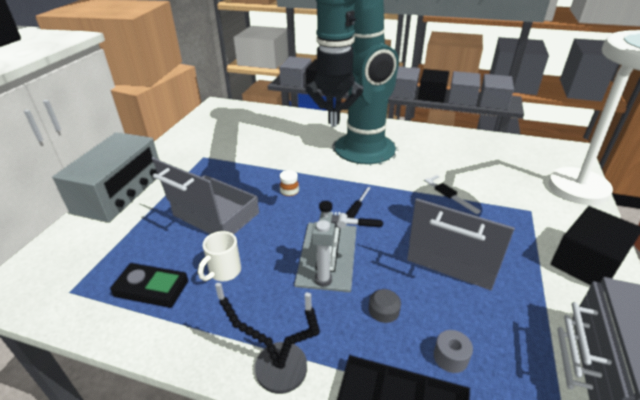

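The clamp lever is level at about (365,222), with tip z 166.7 against 167 expected. The rod is down, the sink is square on the pad, both lids are upright, and the mug and tin are in place. The robot is clear, so I'm handing in.

```bash
python3 -c "
from rig import *
hand_in()"
```

```text
the job is handed in; nothing more can be done
```

The job is done and handed in at about 37 s on the robot clock; the hand-in reports no verdict.

- **Lids:** I opened both by their bar handles, and they stand about upright in the last scene picture.
- **Heat sink:** The right-hand case held the taller sink (160.6 mm apparent length at the taller top height). I set it on the pad and released it. The wrist picture put it within about 2 mm of my pad estimate and about 1° of the stand's axis.
- **Lower heat sink:** I never touched it in the left case, but I did not look at it again after the lids were opened.
- **Stop rod:** The downward push stopped with the fingertips at z = 200.1 mm. Foot-on-sink should be 200 mm.
- **Clamp lever:** Pressing stopped at 166.7 mm, where level is 167 mm, and the picture shows the lever level.
- **Mug and tin:** Both look unmoved, and the robot ended clear of everything.

**Disagreements:** The two-camera fix on the rod knob was 3 mm off in x and about 8 mm low, with rays missing by 4 mm, from rough hand-read pixels. I used the position derived from the pad instead. The pad also measured 159 x 46.6 mm rather than 164 x 48 mm, so its centre could be off by up to about 2.5 mm, well inside the tolerance.

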